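# Load a board carrier past the stop gate of a test fixture

### The job

A circuit board lies in a carrier that waits in the chute of the test fixture, in front of the sprung stop gate. With one fingertip press the long release bar beside the chute down to swing the gate up, and keep it held while the other fingertip pushes the carrier by its upright rear tab under the gate and all the way home against the black contact block; then let go so that the gate drops shut behind the carrier. Work with the fingertips only and lift nothing, do not run the carrier into the gate or let the gate come down on it, and leave the other things on the desk alone.

Things in the scene. Friction and masses are not known exactly. Their poses are not given: they have to be found in the camera images.
- fixture: bench test fixture, screwed down: aluminium base plate (x -217 to 128, y -46 to 96, 3 mm thick) with a straight chute. Origin on the desk under the gate, on the chute's centre line; x along the chute towards the bay (the way to push), y left, z up. Chute floor at z = 3 mm, 60 mm between its grey walls (4 mm thick, top at z = 15 mm), near end open at x = -212 mm
- bay_end (a point): middle of the black contact block's face that ends the bay, at chute-floor height: fixture x = 78, y = 0, z = 3 mm. The block is 94 mm wide, its top 37 mm above the desk. Beside the bay (x = 21 to 83 mm) run black rails with hold-down ledges, top 25 mm above the desk
- gate (a joint): stop gate, 0 = shut, 0.65 rad = fully up (hard stop). Hinged on a rod parallel to the chute at fixture y = 40, z = 20 mm (bearing blocks y = 34 to 46 mm, up to z = 27 mm); a spring shuts it as soon as the bar is let go. From 0.35 rad on, the blade clears the carrier
- gate_end (a point): free end of the gate's steel boom, which crosses the chute at fixture x = 0, 6 mm thick, and is rigidly joined to the release bar: at fixture y = -34, z = 22 mm when shut. Shut, the blade under the boom hangs down to z = 9 mm and stops the carrier's tray; fully up, the boom's end stands about 67 mm above the desk
- release_bar (a point): flat rubber-topped bar left of the chute, 184 mm long (fixture x = -201 to -17 mm), 26 mm wide; this point is the middle of its top face. Gate shut: at fixture y = 62, z = 34 mm, outer edge tilted 0.45 rad up. Fully down: y = 66, z = 18 mm, outer edge 0.2 rad down. Pressing takes 3 to 7 N, anywhere along its length; a fingertip can slide along it
- carrier: board carrier that slides in the chute, about 0.25 kg: grey-rimmed tray 72 mm long (x), 56 mm wide, 14 mm high, with a flat tongue behind it that ends in an upright tab. Origin under the tray's centre, x axis the way to push. Home, its origin is at fixture x = 42 mm; the shut gate then stands 3 to 4 mm behind the tray, over the tongue
- push_tab (a point): the point to push: middle of the rear face of the carrier's upright tab, 76 mm behind the carrier's origin and 20 mm above its underside. The tab is 36 mm wide, 4 mm thick and 29 mm high from the carrier's underside
- board: blue circuit board, 45 x 61 mm, lying loose in the carrier's tray; origin at the centre of its underside
- screwdriver: screwdriver with a red handle, 150 mm, lying on the desk left of the release bar; leave alone
- spare_board: black circuit board, 50 x 71 mm, lying on the desk right of the chute; leave alone
- tin: round white tin, 51 mm wide and 24 mm high, on the desk right of the bay; leave alone
- loupe: black loupe, 44 mm wide and 34 mm high, on the desk left of the gate; leave alone
- syringe: flux syringe, 120 mm, lying on the desk left of the bay; leave alone
Mind the look-alikes: they are no part of the job. Of the things that look like the carrier, take the one that is farthest from the robot's base at the start. Leave any white look-alike of the board alone.

How it is judged:
By the outcome, as a careful person would: the job done as asked, in the order asked, and still so for the second after the job is handed in, with the robot touching nothing.
It also fails if it takes over 45 s, if anything falls off the work surface, if the arm or the gripper's body presses on something with over 40 N, if the wrist force passes 120 N, or if a joint passes its speed limit or range.

### The arm

A 7-joint arm with a two-finger parallel gripper is mounted at the origin on a cart in front of the work surface, level with it; the furniture and walls round the work are solid. World frame = base frame: x ahead of the robot, y to its left, z up, the work surface at z = 0. Lengths are in m, angles in rad, forces in N, time in s.
With the tool pointing down it reaches from about 0.4 to 0.85 m from the base axis. Payload 6.9 kg.
Tool frame: the origin (TCP) lies at the very end of the fingers, on their centre line; the grasp point (between the pads) lies 19 mm behind it; z points along the fingers, y is the line along which they close (so a half turn about z gives the same grasp; the last joint's range is limited). The gripper opens to 85 mm and grips with 20 to 120 N. Pads are 22 mm wide; open, the fingers measure 114 mm over their backs; the gripper's body (76 mm by 85 mm) begins 54 mm behind the grasp point. The pads swing forward as they close: fully open they stand 13 mm farther back than shut.
Start: joints at [-1.22, 0.507, -0.238, 1.5, 0.126, 1.149, -0.155], TCP at [0.151, 0.606, 0.231] pointing down, gripper open.
Joint ranges: [-3.08, 3.08], [-0.24, 2.05], [-1.43, 1.35], [0, 2.5], [-1.52, 4.66], [0.17, 1.96], [-2.89, 2.89]. Speed limits (rad/s): [2.39, 2.39, 3.14, 3.14, 3.14, 3.14, 3.14].

### API

Orientations are given as a unit quaternion [x, y, z, w].
In Python, from cell import bot gives the robot as it stands.
- The arm moves only by the tool servo_tool, never from a script. Its argument "motion" is a list of rows, each an object with "angular": the turn, a rotation vector about the tool's x, y, z in rad, a list of three; "offset": the shift along the tool's x, y, z in mm, a list of three; "jaw": the closure, from 0 (fully open) to 1 (shut). A call has 1 to 12 rows; each row is the pose to reach, as a shift and turn from the pose commanded when the call began, along the tool's axes at that moment; what a row does not reach only later rows make up. A row lasts 1/12 s, in which the tool goes at most 41.7 mm and 7.16 degrees, less where a joint would pass 70% of its speed; a pose out of reach is approached as far as the arm can. A call with a gripper value outside its range is refused whole. The fingers move at their own pace and stop on an object; the grip force is fixed at half the most. Time passes only in rows, so rows that repeat a pose let the fingers close. It gives the time, the measured TCP pose, the force, the opening and the grip force at its end, in the units of the state.
- bot.get_state(): the state, without advancing time (a new reading comes with each control period).
- bot.snapshot(name): name is "side" or "top" or "wrist"; returns (picture, depth): 384x512x3 uint8, red, green, blue; 384x512 float32, m along the optical axis (not along the pixel's ray), 0 where there is no reading.
- bot.camera_model(name): a dict with "vfov" (degrees; the focal length in pixels is half the picture's height over the tangent of half this angle, whatever the lens; pixels are square), "cx", "cy" (the principal point, pixels), "position" and "attitude" of the camera in the world. Camera axes: x right, y up, looking along -z (the intrinsics and any distortion apply to the point x, -y, -z); pixel columns grow to the right and rows downward; lengths in m; the calibration is good to about 2 mm. A picture is of the moment at which its call begins: read the wrist's pose just before it. camera_model takes no time and is no camera call; for the wrist camera it gives the pose at the moment of the call.
- bot.finish_job(): hands the job in; it is judged then, once.
The state is a dict: "clock": time; "joints": joint angles; "dq": joint speeds; "joint_torque": joint torques, N m; "eef_pos": TCP position; "tool_rot": TCP orientation; "contact_force": force on the tool from outside, world axes, zero at the start; "ft_torque": the same for the moment, N m; "grip_width": finger opening in m; "gripper_force": force on a finger pad.
Only numpy, scipy, OpenCV 4.12 (cv2) and the standard library are available. Lean on these libraries where they do the work, as an engineer would, in place of code of your own. Each camera call takes 0.05 s, during which the arm holds its last target. There are 200 camera calls.

## Working session

There is one attempt and no reset: what is moved stays moved. The work goes in short steps, Python scripts to look and compute and a tool call to move; the robot and the scene stay as the last step left them, time stands still between calls to the robot, and variables do not carry over. Pictures are saved under pics/ and viewed, at most 12 in all, crops included, and the job is handed in when it is done.

Besides the shell and the picture viewer there is one more tool, called after "Request:" in YAML: its name, and indented under it one key for each argument. servo_tool: Moves the arm, as the interface text tells. Its arguments: {"type":"object","properties":{"motion":{"type":"array","items":{"type":"object","properties":{"angular":{"type":"array","items":{"type":"number"}},"offset":{"type":"array","items":{"type":"number"}},"jaw":{"type":"number"}}}}},"required":["motion"]}

```bash
mkdir -p pics; ls; cat > h.py <<'E'
import numpy as np,cv2
from cell import bot
from scipy.spatial.transform import Rotation as R
def snap(n,f):
    m=bot.camera_model(n); p,d=bot.snapshot(n); cv2.imwrite(f'pics/{f}.png',p[:,:,::-1]); np.savez(f'pics/{f}.npz',p=p,d=d,m=np.array(m,dtype=object)); return p,d,m
def load(f):
    z=np.load(f'pics/{f}.npz',allow_pickle=True); return z['p'],z['d'],z['m'].item()
def ray(m,u,v):
    f=192/np.tan(np.radians(m['vfov'])/2)
    c=np.array([(u-m['cx'])/f,-(v-m['cy'])/f,-1.0]); a=m['attitude']
    return np.array(m['position']),R.from_quat(a).apply(c)
def onz(m,u,v,z):
    o,r=ray(m,u,v); return o+r*(z-o[2])/r[2]
def dep(m,d,u,v):
    o,r=ray(m,u,v); return o+r*d[int(v),int(u)]
E
python3 - <<'E'
from h import *
print(bot.get_state())
for n in('top','side'):
    p,d,m=snap(n,n+'0'); print(n,m)
E
```

```text
pics
{'clock': 0.0, 'joints': array([-1.22047183,  0.50833647, -0.23749177,  1.50111401,  0.12566048,
        1.1489054 , -0.15480994]), 'dq': array([ 0.00013655, -0.00318134,  0.00028592,  0.00126684, -0.00094232,
        0.00012773,  0.00024111]), 'joint_torque': array([-4.18659556e-04, -6.20586848e+01, -2.18727864e+00, -2.49653792e+01,
        1.25269202e-02,  1.18256177e-02, -1.73523455e-05]), 'eef_pos': array([0.15145192, 0.60585965, 0.23043587]), 'tool_rot': array([ 1.22126490e-01,  9.92514145e-01, -8.84557733e-04, -1.02207286e-04]), 'contact_force': array([-0.13744305, -0.53473089,  0.41940817]), 'ft_torque': array([-0.00667288,  0.00255214,  0.00420718]), 'gripper_force': 0.0, 'grip_width': 0.08532025530749336}
top {'vfov': 54.94340520673334, 'cx': 249.98067279509308, 'cy': 191.98280311933496, 'position': array([0.35016029, 0.0355308 , 0.94858857]), 'attitude': array([ 0.08383185, -0.08014707, -0.68832939,  0.71606656])}
side {'vfov': 54.622956772547255, 'cx': 249.435220943671, 'cy': 191.09658848698268, 'position': array([0.46036761, 0.74858562, 0.65342443]), 'attitude': array([-0.03854169,  0.41823396,  0.90550541, -0.06045528])}
```

View pics/top0.png

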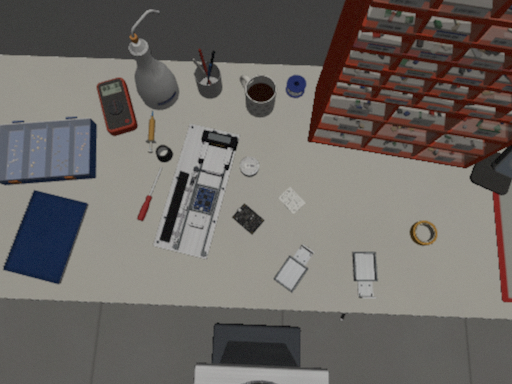

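View pics/side0.png

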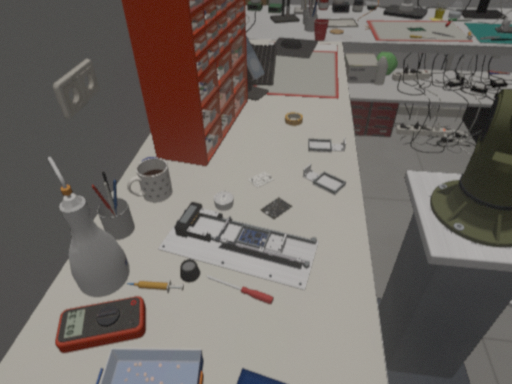

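The top view shows three carrier-like things: one in the chute (205,200) with a blue board, and empty ones at (293,270) and (365,272) on the desk. The one in the chute is farthest from the base and fits the task; I'll confirm it in a crop.

```bash
python3 - <<'E'
from h import *
p,d,m=load('top0')
c=p[115:265,145:275,::-1]; cv2.imwrite('pics/c1.png',cv2.resize(c,None,fx=4,fy=4,interpolation=cv2.INTER_CUBIC))
for u,v in[(300,250),(120,180),(200,290)]: print(dep(m,d,u,v))
E
```

```text
[ 0.42780774 -0.08795398  0.00180698]
[0.59314276 0.39113726 0.0020221 ]
[ 0.31960159  0.15938543 -0.00170143]
```

View pics/c1.png

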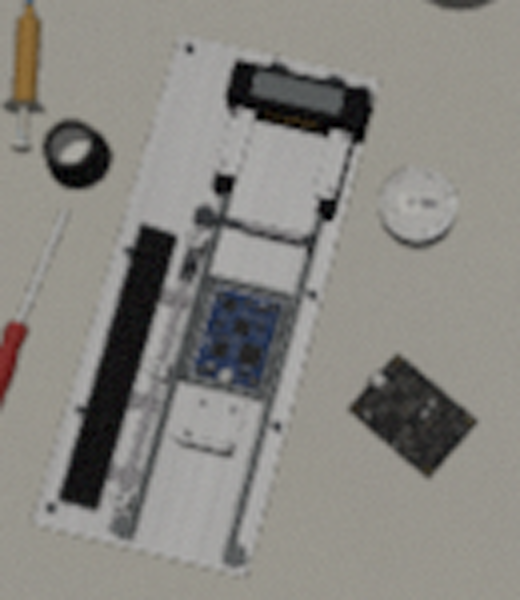

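Crop: the chute carrier has the blue board, tray rear edge about (222,390), tab about (207,450), bar (67,497)–(158,230), gate about (265,230). This is the right one. Next I'll fit the fixture pose from the plate corners.

```bash
cat >> h.py <<'E'
def fixfit(m):
    cor=[(180,40),(378,82),(243,575),(38,522)]
    F=np.array([(128,96),(128,-46),(-217,-46),(-217,96)])/1e3
    W=np.array([onz(m,145+u/4,115+v/4,.003)[:2] for u,v in cor])
    fc,wc=F.mean(0),W.mean(0); A=F-fc;B=W-wc
    th=np.arctan2((A[:,0]*B[:,1]-A[:,1]*B[:,0]).sum(),(A*B).sum())
    Rm=np.array([[np.cos(th),-np.sin(th)],[np.sin(th),np.cos(th)]])
    t=wc-Rm@fc
    return th,Rm,t,(F@Rm.T+t-W)*1e3
E
python3 - <<'E'
from h import *
p,d,m=load('top0'); th,Rm,t,r=fixfit(m)
print(th,t);print(r.round(1))
for n,u,v,z in[('tabtop',207,450,.032),('traycorL',172,380,.017),('traycorR',270,400,.017),('trayfrontL',205,278,.017),('trayfrontR',297,298,.017),('barN',80,503,.034),('barF',158,232,.034),('gateend',308,240,.022),('block face',290,128,.037)]:
    w=onz(m,145+u/4,115+v/4,z); print(n,w.round(4),(Rm.T@(w[:2]-t)*1e3).round(1), (dep(m,d,145+u/4,115+v/4)[2]*1e3).round(1))
s=bot.get_state(); T=R.from_quat(s['tool_rot']); print(T.as_matrix().round(3))
E
```

```text
-0.19885204264088635 [0.61578723 0.14895094]
[[ 3.8  0.5]
 [ 1.1 -1.3]
 [-2.4 -2.9]
 [-2.4  3.7]]
tabtop [0.4708 0.1738 0.032 ] [-147.    -4.3] 9.6
traycorL [0.5168 0.2017 0.017 ] [-107.4   32.2] 8.3
traycorR [0.5064 0.1381 0.017 ] [-105.1  -32.2] 11.0
trayfrontL [0.585  0.1855 0.017 ] [-37.4  29.8] 17.1
trayfrontR [0.574  0.1248 0.017 ] [-36.2 -31.9] 12.2
barN [0.4346 0.2494 0.034 ] [-197.4   62.7] 31.7
barF [0.6101 0.2153 0.034 ] [-18.7  63.9] 34.3
gateend [0.6119 0.1195 0.022 ] [  2.  -29.6] 26.3
block face [0.6831 0.1342 0.037 ] [68.9 -1.2] 4.8
[[-0.97   0.242 -0.   ]
 [ 0.242  0.97  -0.002]
 [-0.    -0.002 -1.   ]]
```

Request:
servo_tool:
  motion:
    - {"offset": [-35, -28, 0], "angular": [0, 0, -0.046], "jaw": 0.41}
    - {"offset": [-70, -56, 0], "angular": [0, 0, -0.046], "jaw": 0.41}
    - {"offset": [-105, -83, 0], "angular": [0, 0, -0.046], "jaw": 0.41}
    - {"offset": [-140, -111, 0], "angular": [0, 0, -0.046], "jaw": 0.41}
    - {"offset": [-175, -139, 0], "angular": [0, 0, -0.046], "jaw": 0.41}
    - {"offset": [-210, -167, 0], "angular": [0, 0, -0.046], "jaw": 0.41}
    - {"offset": [-245, -195, 10], "angular": [0, 0, -0.046], "jaw": 0.41}
    - {"offset": [-280, -223, 20], "angular": [0, 0, -0.046], "jaw": 0.41}
    - {"offset": [-315, -250, 40], "angular": [0, 0, -0.046], "jaw": 0.41}
    - {"offset": [-350, -278, 60], "angular": [0, 0, -0.046], "jaw": 0.41}
    - {"offset": [-388, -307, 80], "angular": [0, 0, -0.046], "jaw": 0.41}
    - {"offset": [-388, -307, 80], "angular": [0, 0, -0.046], "jaw": 0.41}

```text
clock: 1.1
eef_pos: [0.4492, 0.2191, 0.154]
tool_rot: [0.099, 0.995, 0.0, 0.0]
contact_force: [0.5, 0.1, -0.4]
grip_width: 0.0506
gripper_force: 0.0
```

```bash
python3 - <<'E'
from h import *
print(bot.get_state()['eef_pos'])
p,d,m=snap('wrist','w1'); print(m, bot.get_state()['contact_force'])
cv2.imwrite('pics/w1b.png',cv2.resize(p[:,:,::-1],(800,600)))
E
```

```text
[0.44922755 0.21905031 0.15397495]
{'vfov': 62.02773004482518, 'cx': 246.6498202263397, 'cy': 190.00142250937344, 'position': array([0.3737501 , 0.23423691, 0.29497963]), 'attitude': array([-0.11876315, -0.09686865,  0.62577297,  0.76480061])} [ 4.26718696 -5.45737184 -1.56829479]
```

View pics/w1b.png

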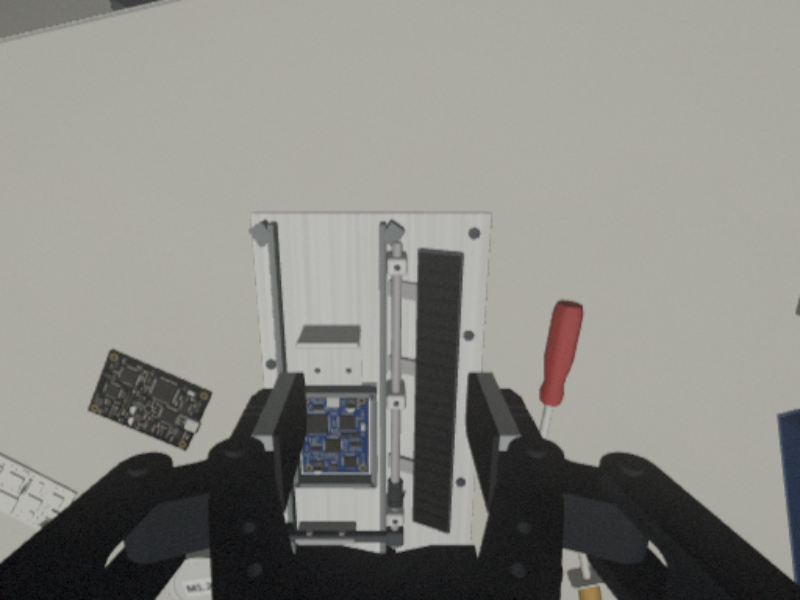

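Wrist view (800x600): plate near edge (252,213)–(490,213), tab rear face rows 327–345 at columns 299–361, bar (418,249)–(463,252) to (414,526)–(450,531), boom at row about 537, fingertips at (290,378) and (485,378).

```bash
python3 - <<'E'
from h import *
_,_,mt=load('top0'); th,Rm,t,r=fixfit(mt)
p,d,m=load('w1'); k=1/1.5625
for n,u,v,z in[('plateR',252,213,.003),('plateL',490,213,.003),('tabLtop',299,346,.032),('tabRtop',361,346,.032),('tabLbot',301,327,.003),('tabRbot',360,327,.003),('trayrearR',296,388,.017),('trayrearL',377,384,.017),('trayfrontR',295,486,.017),('trayfrontL',375,487,.017),('barNin',418,249,.028),('barNout',463,252,.039),('barFin',414,526,.028),('barFout',450,531,.039),('bearN',397,260,.027),('bearM',396,395,.027),('bearF',395,520,.027),('fingR',290,378,.15),('fingL',485,378,.15)]:
    w=onz(m,u*k,v*k,z); D=dep(m,d,u*k,v*k); print(n,w.round(4),(Rm.T@(w[:2]-t)*1e3).round(1),'dep', (Rm.T@(D[:2]-t)*1e3).round(1),(D[2]*1e3).round(1))
s=bot.get_state()['eef_pos'];print('tcp',(Rm.T@(s[:2]-t)*1e3).round(1))
E
```

```text
plateR [0.399  0.1497 0.003 ] [-212.6  -42.1] dep [-212.4  -42.6] 1.1
plateL [0.4265 0.2856 0.003 ] [-212.6   96.6] dep [-212.    97.5] -1.4
tabLtop [0.4747 0.1634 0.032 ] [-141.1  -13.7] dep [-140.7  -13.9] 31.0
tabRtop [0.4817 0.1981 0.032 ] [-141.1   21.7] dep [-128.4   20.1] 2.4
tabLbot [0.4736 0.16   0.003 ] [-141.5  -17.2] dep [-141.1  -17.4] 1.9
tabRbot [0.4809 0.1962 0.003 ] [-141.5   19.7] dep [-141.8   19.7] 3.6
trayrearR [0.5075 0.1505 0.017 ] [-106.4  -19.9] dep [-187.7   10.8] 170.0
trayrearL [0.5148 0.2003 0.017 ] [-109.2   30.4] dep [-101.    30.1] 1.2
trayfrontR [0.5777 0.1316 0.017 ] [-33.9 -24.5] dep [-33.1 -24.7] 16.0
trayfrontL [0.589  0.1836 0.017 ] [-33.1  28.6] dep [-31.7  28.6] 15.2
barNin [0.4336 0.2401 0.028 ] [-196.6   53.4] dep [-191.1   55.1] 2.3
barNout [0.4374 0.2627 0.039 ] [-197.4   76.3] dep [-189.1   82.1] 1.8
barFin [0.6155 0.2044 0.028 ] [-11.2  54.3] dep [12.3 56.1] 2.1
barFout [0.6139 0.2273 0.039 ] [-17.4  76.4] dep [17.3 82.4] 1.5
bearN [0.4376 0.2277 0.027 ] [-190.2   42. ] dep [-190.   42.] 26.1
bearM [0.5191 0.2112 0.027 ] [-107.1   42. ] dep [-105.    42.1] 23.3
bearF [0.6092 0.193  0.027 ] [-15.2  41.9] dep [-14.   41.9] 25.7
fingR [0.4397 0.1896 0.15  ] [-180.7    5. ] dep [-186.8    7.6] 162.2
fingL [0.4521 0.251  0.15  ] [-180.7   67.7] dep [-186.8   65. ] 162.2
tcp [-171.5   28.1]
```

Request:
servo_tool:
  motion:
    - {"offset": [0, 6, 25], "angular": [0, 0, 0], "jaw": 0.41}
    - {"offset": [0, 6, 55], "angular": [0, 0, 0], "jaw": 0.41}
    - {"offset": [0, 6, 85], "angular": [0, 0, 0], "jaw": 0.41}
    - {"offset": [0, 6, 105], "angular": [0, 0, 0], "jaw": 0.41}
    - {"offset": [0, 6, 109], "angular": [0, 0, 0], "jaw": 0.41}
    - {"offset": [0, 6, 109], "angular": [0, 0, 0], "jaw": 0.41}
    - {"offset": [0, 6, 109], "angular": [0, 0, 0], "jaw": 0.41}

```text
clock: 1.73
eef_pos: [0.45, 0.227, 0.0462]
tool_rot: [0.099, 0.995, 0.0, 0.0]
contact_force: [-0.3, 0.4, -0.4]
grip_width: 0.0504
gripper_force: 0.0
```

```bash
cat >> h.py <<'E'
def est():
    _,_,mt=load('top0'); th,Rm,t,r=fixfit(mt); s=bot.get_state()
    e=(Rm.T@(s['eef_pos'][:2]-t)-np.array([.0045,.002]))*1e3
    T=R.from_quat(s['tool_rot']).as_matrix(); print('fix xy',e.round(1),'z',s['eef_pos'][2].round(4),'F',s['contact_force'].round(1),'yawerr',(np.arctan2(T[1,1],T[0,1])-np.pi/2-th).round(4),s['clock'],abs(s['dq']).max().round(3))
E
python3 - <<'E'
from h import *
est()
p,d,m=snap('wrist','w2'); est()
cv2.imwrite('pics/w2b.png',cv2.resize(p[:,:,::-1],(800,600)))
E
```

```text
fix xy [-182.5   41.8] z 0.0462 F [-0.3  0.4 -0.4] yawerr 0.0002 1.7333 0.022
fix xy [-182.1   42. ] z 0.0468 F [ 0.1  0.4 -0.8] yawerr 0.0 1.7833 0.013
```

View pics/w2b.png

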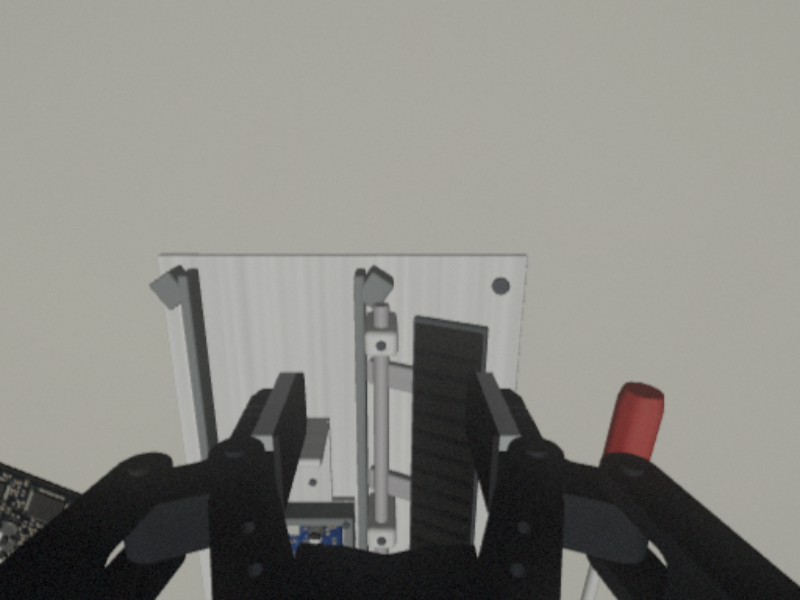

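The view shows the left fingertip (image right, 480,375) beyond the bar's outer edge, so I'm shifting 9 mm right and 6 mm forward, then lowering.

Request:
servo_tool:
  motion:
    - {"offset": [-6, -9, 0], "angular": [0, 0, 0], "jaw": 0.41}
    - {"offset": [-6, -9, 0], "angular": [0, 0, 0], "jaw": 0.41}
    - {"offset": [-6, -9, 0], "angular": [0, 0, 0], "jaw": 0.41}
    - {"offset": [-6, -9, 4], "angular": [0, 0, 0], "jaw": 0.41}
    - {"offset": [-6, -9, 8], "angular": [0, 0, 0], "jaw": 0.41}
    - {"offset": [-6, -9, 12], "angular": [0, 0, 0], "jaw": 0.41}
    - {"offset": [-6, -9, 12], "angular": [0, 0, 0], "jaw": 0.41}
    - {"offset": [-6, -9, 12], "angular": [0, 0, 0], "jaw": 0.41}

```text
clock: 2.45
eef_pos: [0.4534, 0.2167, 0.0332]
tool_rot: [0.099, 0.995, -0.0, -0.0]
contact_force: [-0.8, -0.3, -0.4]
grip_width: 0.05
gripper_force: 0.0
```

```bash
python3 -c "
from h import *
est()"
```

```text
fix xy [-177.    32.3] z 0.0332 F [-0.8 -0.3 -0.4] yawerr 0.0004 2.45 0.007
```

Request:
servo_tool:
  motion:
    - {"offset": [0, 0, 3], "angular": [0, 0, 0], "jaw": 0.41}
    - {"offset": [0, 0, 6], "angular": [0, 0, 0], "jaw": 0.41}
    - {"offset": [0, 0, 8], "angular": [0, 0, 0], "jaw": 0.41}
    - {"offset": [0, 0, 8], "angular": [0, 0, 0], "jaw": 0.41}
    - {"offset": [0, 0, 8], "angular": [0, 0, 0], "jaw": 0.41}

```text
clock: 2.87
eef_pos: [0.4545, 0.2176, 0.0259]
tool_rot: [0.099, 0.995, 0.001, 0.001]
contact_force: [-0.2, 2.3, 4.5]
grip_width: 0.0501
gripper_force: 2.2
```

```bash
python3 - <<'E'
from h import *
est()
p,d,m=snap('wrist','w3'); 
q,_,_=snap('side','s3')
c=cv2.resize(q[180:300,140:340,::-1],(800,480),interpolation=2); c=cv2.resize(c,(450,270))
cv2.imwrite('pics/c3.png',np.vstack([cv2.resize(p[:,:,::-1],(450,330)),c]))
E
```

```text
fix xy [-176.2   33.5] z 0.0259 F [-0.2  2.3  4.5] yawerr 0.0006 2.8667 0.004
```

View pics/c3.png

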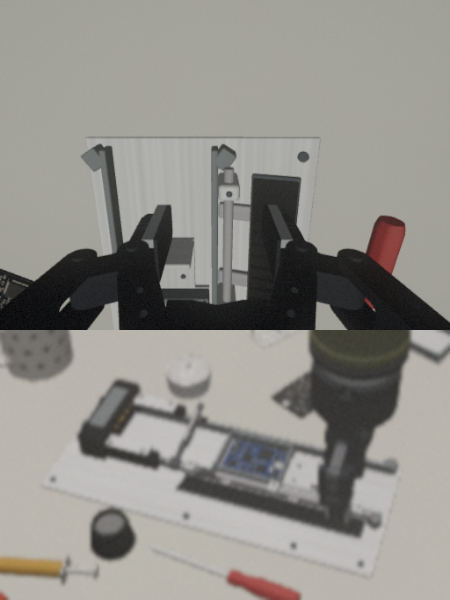

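Request:
servo_tool:
  motion:
    - {"offset": [0, 0, 3], "angular": [0, 0, 0], "jaw": 0.41}
    - {"offset": [0, 0, 6], "angular": [0, 0, 0], "jaw": 0.41}
    - {"offset": [0, 0, 8], "angular": [0, 0, 0], "jaw": 0.41}
    - {"offset": [0, 0, 8], "angular": [0, 0, 0], "jaw": 0.41}
    - {"offset": [0, 0, 8], "angular": [0, 0, 0], "jaw": 0.41}

```text
clock: 3.38
eef_pos: [0.4549, 0.2187, 0.0183]
tool_rot: [0.099, 0.995, 0.002, 0.001]
contact_force: [-0.3, 4.1, 7.6]
grip_width: 0.0505
gripper_force: 3.9
```

```bash
python3 - <<'E'
from h import *
est()
p,d,m=snap('side','s4')
cv2.imwrite('pics/c4.png',cv2.resize(p[180:300,140:340,::-1],(800,480),interpolation=2))
_,_,mt=load('top0'); th,Rm,t,r=fixfit(mt)
# points near boom by depth: fixture x within 5mm of 0, print max z vs y
v,u=np.mgrid[180:300,140:340]; f=192/np.tan(np.radians(m['vfov'])/2)
c=np.stack([(u-m['cx'])/f,-(v-m['cy'])/f,-np.ones(u.shape)],-1).reshape(-1,3)
w=np.array(m['position'])+R.from_quat(m['attitude']).apply(c)*d[180:300,140:340].reshape(-1,1)
q=((w[:,:2]-t)@Rm-np.array([.0045,.002]))*1e3
for y in range(-40,40,10):
    s=(abs(q[:,0])<8)&(abs(q[:,1]-y)<5); print(y,np.sort(w[s,2]*1e3)[-4:].round(0))
E
```

```text
fix xy [-176.    34.6] z 0.0183 F [-0.3  4.1  7.6] yawerr 0.0012 3.3833 0.004
-40 [4.]
-30 [19. 20. 20. 22.]
-20 [60. 61. 61. 62.]
-10 [57. 57. 58. 58.]
0 [52. 52. 55. 56.]
10 [45. 46. 46. 49.]
20 [42. 42. 43. 45.]
30 [34. 34. 35. 37.]
```

View pics/c4.png

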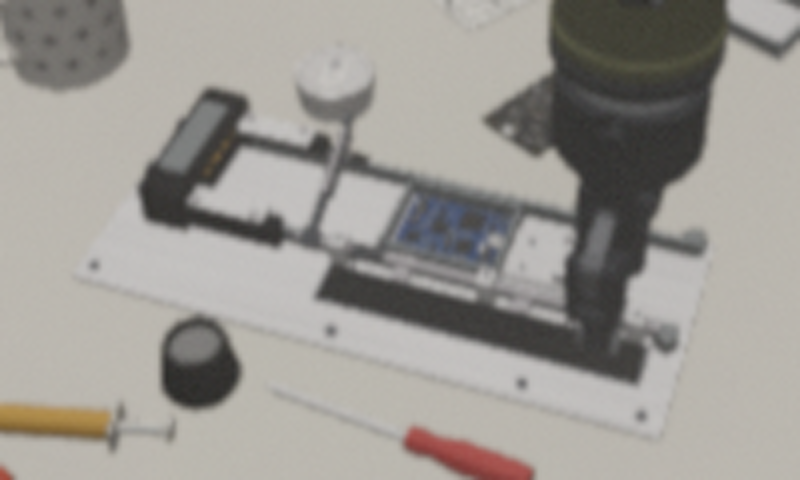

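The side view shows the gate boom raised (at (335,175), end at about z=62 mm), roughly 0.5 rad. I'll press slightly more and push forward.

Request:
servo_tool:
  motion:
    - {"offset": [0, 0, 2], "angular": [0, 0, 0], "jaw": 0.41}
    - {"offset": [0, 0, 3], "angular": [0, 0, 0], "jaw": 0.41}
    - {"offset": [-4, 0, 3], "angular": [0, 0, 0], "jaw": 0.41}
    - {"offset": [-8, 0, 3], "angular": [0, 0, 0], "jaw": 0.41}
    - {"offset": [-12, 0, 3], "angular": [0, 0, 0], "jaw": 0.41}
    - {"offset": [-16, 0, 3], "angular": [0, 0, 0], "jaw": 0.41}
    - {"offset": [-20, 0, 3], "angular": [0, 0, 0], "jaw": 0.41}
    - {"offset": [-24, 0, 3], "angular": [0, 0, 0], "jaw": 0.41}
    - {"offset": [-28, 0, 3], "angular": [0, 0, 0], "jaw": 0.41}
    - {"offset": [-32, 0, 3], "angular": [0, 0, 0], "jaw": 0.41}
    - {"offset": [-36, 0, 3], "angular": [0, 0, 0], "jaw": 0.41}
    - {"offset": [-36, 0, 3], "angular": [0, 0, 0], "jaw": 0.41}

```text
clock: 4.43
eef_pos: [0.4855, 0.2121, 0.0152]
tool_rot: [0.097, 0.995, 0.0, -0.003]
contact_force: [-12.5, 5.1, 18.0]
grip_width: 0.0504
gripper_force: 9.2
```

```bash
python3 - <<'E'
from h import *
est()
p,d,m=snap('side','s5')
q,_,_=snap('wrist','w5')
cv2.imwrite('pics/c5.png',np.vstack([cv2.resize(q[:,:,::-1],(450,330)),cv2.resize(p[180:300,140:340,::-1],(450,270),interpolation=2)]))
E
```

```text
fix xy [-144.7   34.1] z 0.0152 F [-12.5   5.1  18. ] yawerr 0.004 4.4333 0.017
```

View pics/c5.png

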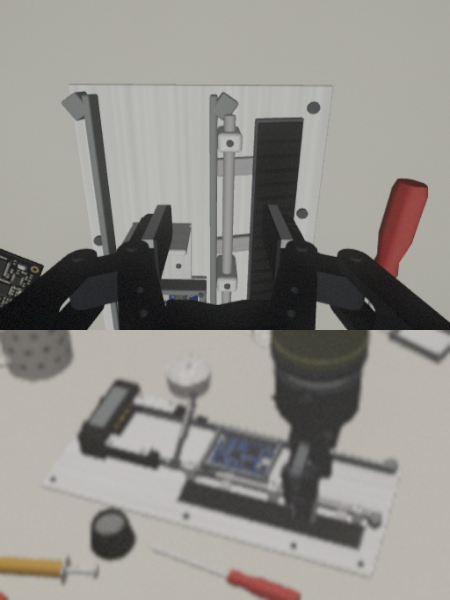

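The fingers have engaged: the carrier moved slightly and the gate is fully up (Fz 18 N, at the stop). I'm easing 1 mm and continuing.

Request:
servo_tool:
  motion:
    - {"offset": [-4, 0, -1], "angular": [0, 0, 0], "jaw": 0.41}
    - {"offset": [-9, 0, -1], "angular": [0, 0, 0], "jaw": 0.41}
    - {"offset": [-14, 0, -1], "angular": [0, 0, 0], "jaw": 0.41}
    - {"offset": [-19, 0, -1], "angular": [0, 0, 0], "jaw": 0.41}
    - {"offset": [-24, 0, -1], "angular": [0, 0, 0], "jaw": 0.41}
    - {"offset": [-29, 0, -1], "angular": [0, 0, 0], "jaw": 0.41}
    - {"offset": [-34, 0, -1], "angular": [0, 0, 0], "jaw": 0.41}
    - {"offset": [-39, 0, -1], "angular": [0, 0, 0], "jaw": 0.41}
    - {"offset": [-44, 0, -1], "angular": [0, 0, 0], "jaw": 0.41}
    - {"offset": [-49, 0, -1], "angular": [0, 0, 0], "jaw": 0.41}
    - {"offset": [-54, 0, -1], "angular": [0, 0, 0], "jaw": 0.41}
    - {"offset": [-56, 0, -1], "angular": [0, 0, 0], "jaw": 0.41}

```text
clock: 5.53
eef_pos: [0.5413, 0.2003, 0.0157]
tool_rot: [0.098, 0.995, 0.0, -0.002]
contact_force: [-9.2, 4.6, 10.2]
grip_width: 0.0503
gripper_force: 6.9
```

```bash
python3 - <<'E'
from h import *
est()
p,d,m=snap('side','s6')
q,_,_=snap('wrist','w6')
cv2.imwrite('pics/c6.png',np.vstack([cv2.resize(q[:,:,::-1],(450,330)),cv2.resize(p[180:300,140:340,::-1],(450,270),interpolation=2)]))
E
```

```text
fix xy [-87.7  33.6] z 0.0157 F [-9.2  4.6 10.2] yawerr 0.0024 5.5333 0.047
```

View pics/c6.png

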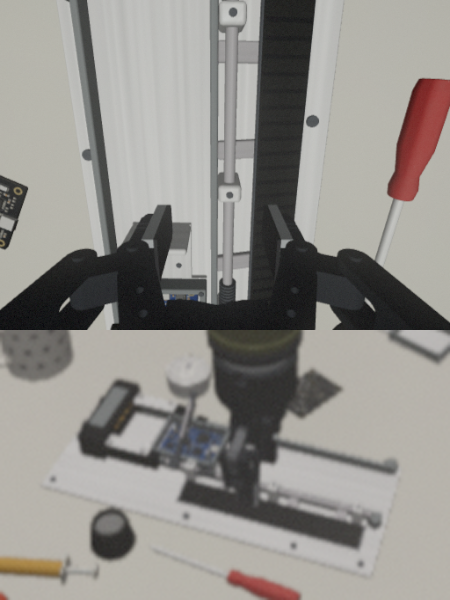

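The tray is passing under the raised gate. I'm continuing.

Request:
servo_tool:
  motion:
    - {"offset": [-5, 0, 0], "angular": [0, 0, 0], "jaw": 0.41}
    - {"offset": [-10, 0, 0], "angular": [0, 0, 0], "jaw": 0.41}
    - {"offset": [-15, 0, 0], "angular": [0, 0, 0], "jaw": 0.41}
    - {"offset": [-20, 0, 0], "angular": [0, 0, 0], "jaw": 0.41}
    - {"offset": [-25, 0, 0], "angular": [0, 0, 0], "jaw": 0.41}
    - {"offset": [-29, 0, 0], "angular": [0, 0, 0], "jaw": 0.41}
    - {"offset": [-32, 0, 0], "angular": [0, 0, 0], "jaw": 0.41}
    - {"offset": [-34, 0, 0], "angular": [0, 0, 0], "jaw": 0.41}
    - {"offset": [-36, 0, 0], "angular": [0, 0, 0], "jaw": 0.41}
    - {"offset": [-36, 0, 0], "angular": [0, 0, 0], "jaw": 0.41}

```text
clock: 6.47
eef_pos: [0.576, 0.1935, 0.0157]
tool_rot: [0.098, 0.995, 0.0, -0.003]
contact_force: [-9.9, 4.2, 11.3]
grip_width: 0.0501
gripper_force: 6.1
```

```bash
python3 - <<'E'
from h import *
est()
E
```

```text
fix xy [-52.3  33.8] z 0.0157 F [-9.9  4.2 11.3] yawerr 0.0025 6.4667 0.008
```

Not home yet, as the force is unchanged. Creeping forward.

Request:
servo_tool:
  motion:
    - {"offset": [-1.5, 0, 0], "angular": [0, 0, 0], "jaw": 0.41}
    - {"offset": [-3, 0, 0], "angular": [0, 0, 0], "jaw": 0.41}
    - {"offset": [-4.5, 0, 0], "angular": [0, 0, 0], "jaw": 0.41}
    - {"offset": [-6, 0, 0], "angular": [0, 0, 0], "jaw": 0.41}
    - {"offset": [-6, 0, 0], "angular": [0, 0, 0], "jaw": 0.41}

```text
clock: 6.88
eef_pos: [0.5818, 0.1923, 0.0158]
tool_rot: [0.098, 0.995, 0.0, -0.003]
contact_force: [-9.0, 3.7, 10.9]
grip_width: 0.0504
gripper_force: 6.1
```

```bash
python3 - <<'E'
from h import *
est()
E
```

```text
fix xy [-46.4  33.8] z 0.0158 F [-9.   3.7 10.9] yawerr 0.0025 6.8833 0.005
```

Request:
servo_tool:
  motion:
    - {"offset": [-1.5, 0, 0], "angular": [0, 0, 0], "jaw": 0.41}
    - {"offset": [-3, 0, 0], "angular": [0, 0, 0], "jaw": 0.41}
    - {"offset": [-4, 0, 0], "angular": [0, 0, 0], "jaw": 0.41}
    - {"offset": [-4, 0, 0], "angular": [0, 0, 0], "jaw": 0.41}

```text
clock: 7.22
eef_pos: [0.582, 0.1923, 0.0157]
tool_rot: [0.098, 0.995, -0.0, -0.006]
contact_force: [-19.4, 4.8, 19.3]
grip_width: 0.0505
gripper_force: 13.0
```

```bash
python3 - <<'E'
from h import *
est()
p,d,m=snap('top','t7')
q,_,_=snap('side','s7')
a=cv2.resize(p[125:215,165:255,::-1],(400,400),interpolation=2);b=cv2.resize(q[190:280,160:250,::-1],(400,400),interpolation=2)
cv2.imwrite('pics/c7.png',np.hstack([a,b]))
E
```

```text
fix xy [-46.2  33.8] z 0.0157 F [-19.4   4.8  19.3] yawerr 0.0032 7.2167 0.006
```

View pics/c7.png

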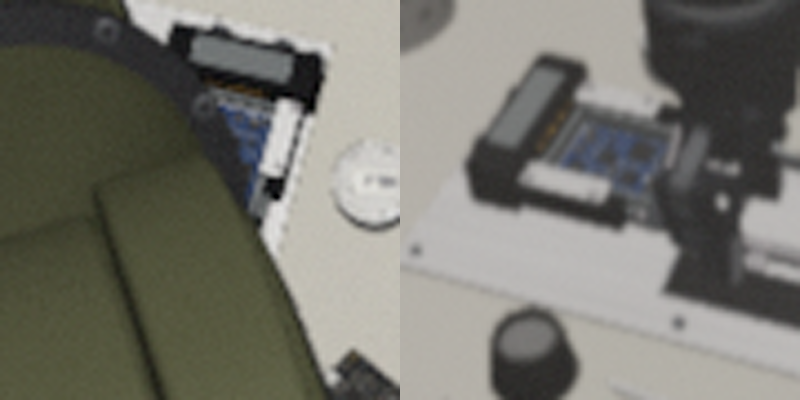

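The TCP stopped at x = -46 with the force stepping up, and the board is against the black block, so the carrier is home. I'm backing off the tab while still holding the bar, then rising smoothly.

Request:
servo_tool:
  motion:
    - {"offset": [3, 0, 0], "angular": [0, 0, 0], "jaw": 0.41}
    - {"offset": [7, 0, 0], "angular": [0, 0, 0], "jaw": 0.41}
    - {"offset": [11, 0, 0], "angular": [0, 0, 0], "jaw": 0.41}
    - {"offset": [11, 0, -4], "angular": [0, 0, 0], "jaw": 0.41}
    - {"offset": [11, 0, -8], "angular": [0, 0, 0], "jaw": 0.41}
    - {"offset": [11, 0, -12], "angular": [0, 0, 0], "jaw": 0.41}
    - {"offset": [11, 0, -16], "angular": [0, 0, 0], "jaw": 0.41}
    - {"offset": [11, 0, -20], "angular": [0, 0, 0], "jaw": 0.41}
    - {"offset": [11, 0, -25], "angular": [0, 0, 0], "jaw": 0.41}
    - {"offset": [11, 0, -45], "angular": [0, 0, 0], "jaw": 0.41}
    - {"offset": [11, 0, -80], "angular": [0, 0, 0], "jaw": 0.41}
    - {"offset": [11, 0, -115], "angular": [0, 0, 0], "jaw": 0.41}

```text
clock: 8.32
eef_pos: [0.5766, 0.1917, 0.1305]
tool_rot: [0.099, 0.995, -0.001, -0.002]
contact_force: [0.6, 0.0, 0.4]
grip_width: 0.0503
gripper_force: 0.0
```

Request:
servo_tool:
  motion:
    - {"offset": [30, 0, -30], "angular": [0, 0, 0], "jaw": 0.41}
    - {"offset": [65, 0, -50], "angular": [0, 0, 0], "jaw": 0.41}
    - {"offset": [100, 0, -60], "angular": [0, 0, 0], "jaw": 0.41}
    - {"offset": [130, 0, -60], "angular": [0, 0, 0], "jaw": 0.41}
    - {"offset": [130, 0, -60], "angular": [0, 0, 0], "jaw": 0.41}
    - {"offset": [130, 0, -60], "angular": [0, 0, 0], "jaw": 0.41}

```text
clock: 8.82
eef_pos: [0.4492, 0.218, 0.1912]
tool_rot: [0.098, 0.995, 0.0, -0.0]
contact_force: [1.3, -1.3, -0.2]
grip_width: 0.0499
gripper_force: 0.0
```

```bash
python3 - <<'E'
from h import *
est()
p,d,m=snap('wrist','t8')
q,_,_=snap('side','s8')
a=cv2.resize(p[:,:,::-1],(400,300),interpolation=2);b=cv2.resize(q[190:280,160:280,::-1],(400,300),interpolation=2)
cv2.imwrite('pics/c8.png',np.hstack([a,b]))
E
```

```text
fix xy [-181.5   32.8] z 0.1912 F [ 1.3 -1.3 -0.2] yawerr 0.0031 8.8167 0.048
```

View pics/c8.png

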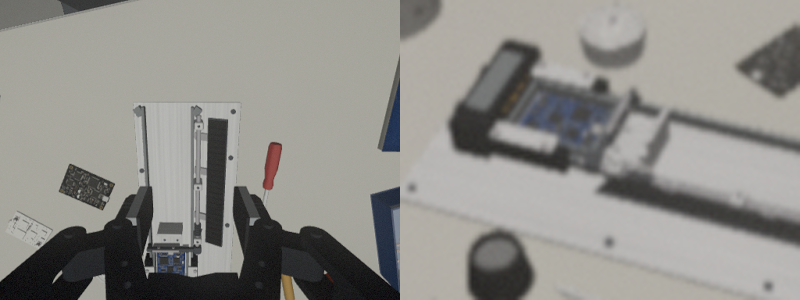

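The carrier sits in the bay against the block, and the boom lies down behind the tray. One numeric check of the gate height and tab position.

```bash
python3 - <<'E'
from h import *
_,_,mt=load('top0'); th,Rm,t,r=fixfit(mt)
for n in('s8','t8'):
    _,d,m=load(n); v,u=np.mgrid[0:384,0:512]; f=192/np.tan(np.radians(m['vfov'])/2)
    c=np.stack([(u-m['cx'])/f,-(v-m['cy'])/f,-np.ones(u.shape)],-1).reshape(-1,3)
    w=np.array(m['position'])+R.from_quat(m['attitude']).apply(c)*d.reshape(-1,1)
    q=((w[:,:2]-t)@Rm-np.array([.0045,.002]))*1e3; z=w[:,2]*1e3
    for y in(-25,-10,10):
        s=(abs(q[:,0])<8)&(abs(q[:,1]-y)<6)&(z<100); print(n,'boom',y,np.sort(z[s])[-3:].round(0))
    s=(q[:,0]>-60)&(q[:,0]<-15)&(abs(q[:,1])<15)&(z>24)&(z<40); print('tab x',np.percentile(q[s,0],[5,50,95]).round(1) if s.any() else None,s.sum())
E
```

```text
s8 boom -25 [26. 26. 27.]
s8 boom -10 [27. 27. 27.]
s8 boom 10 [28. 29. 29.]
tab x [-37.4 -36.3 -33.5] 30
t8 boom -25 [26. 26. 26.]
t8 boom -10 [26. 26. 26.]
t8 boom 10 [26. 26. 26.]
tab x [-35.1 -34.  -31.3] 170
```

```bash
python3 -c "
from cell import bot
print(bot.finish_job())"
```

```text
the job is handed in; nothing more can be done
None
```

The carrier is home against the contact block with the gate shut behind it. The job was handed in at about 9 s with the robot clear of everything; the last check put the tab at fixture x ≈ -34 mm and the boom level.

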